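# Weigh the parcel and print its label

## Task

With closed fingers, get the label for the parcel on the scale: switch the label printer on by pushing down the raised, white-marked end of its black rocker, then press the scale's blue hold key right down so that it stays down, then press the printer's green print key right down and let it come up again. Keep to that order, do not press the yellow tare key or the red cancel key, and leave the scale, printer, parcel and everything else standing where they are: nothing is to be lifted or shoved. Finish with the hand clear.

Things in the scene. Friction and masses are not known exactly. Their poses are not given: they have to be found in the camera images.
- scale: Grey parcel scale standing loose on rubber feet, about 2.6 kg, 300 (x) x 260 (y) mm. Origin: centre of its underside on the table; its x points away from its front edge, z up. Black console along the front (-x) edge, x -150 to -78 mm, top at z = 65 mm, with the keys and a green display; steel platform behind it, top at z = 55 mm, with the parcel on it. May be left or right.
- hold_key (a joint): Travel of the scale's blue hold key, m: 0 up, 0.006 right down. It latches: about 3 N pushes it and it stays where it is left.
- hold_key_top (a point): Centre of the blue hold key's top face (moves with it); up, it is at x -115, y -90, z 75 mm of the scale. 28 mm square key with a flat top, standing 10 mm proud of the surface round it; pushed straight down it travels 6 mm and is then still 4 mm proud. 
- tare_key (a joint): Travel of the scale's yellow tare key, m: 0 up, 0.006 down. Not to be pressed. Spring return: about 1.5 N starts it, 5 N takes it right down, and it rises again when let go.
- tare_key_top (a point): Centre of the yellow tare key's top face, at x -115, y -20, z 75 mm of the scale, 70 mm from the blue key. 28 mm square key with a flat top, standing 10 mm proud of the surface round it; pushed straight down it travels 6 mm and is then still 4 mm proud. 
- printer: White label printer standing loose on rubber feet, about 2.8 kg, 240 (x) x 220 (y) mm. Origin: centre of its underside on the table; its x points away from its front, where a paper label sticks out of a slot. The front part of its top is at z = 100 mm and carries rocker and keys; behind x = 0 a grey roll cover rises to z = 115 mm, with a tape measure lying on it.
- rocker (a joint): Angle of the printer's black power rocker, rad: 0 is off (far, white-marked end raised), 0.5 is on, at its stop (far end down). It starts at 0 to 0.05 and stays where it is left; friction 0.03 N m, so about 1.5 N at 20 mm from the pivot, 3 N at 10 mm.
- rocker_far (a point): Where to push: rocker's top face, at the white mark, 20 mm from the pivot towards the far (printer's +x) end; moves with it. Flat paddle 60 (x) x 30 x 8 mm; pivot along the printer's y at x -55, y 70, z 113 mm of the printer. The point is 9 mm above the pivot at 0, 1 mm below at 0.5. A flat 20 mm wide tip there meets the stop some 8 mm down; pressing on against it is harmless.
- print_key (a joint): Travel of the printer's green print key, m: 0 up, 0.006 right down. Spring return: about 1.5 N starts it, 5 N takes it right down, and it rises again when let go.
- print_key_top (a point): Centre of the green print key's top face (moves with it); up, it is at x -75, y -70, z 110 mm of the printer. 28 mm square key with a flat top, standing 10 mm proud of the surface round it; pushed straight down it travels 6 mm and is then still 4 mm proud. 
- cancel_key (a joint): Travel of the printer's red cancel key, m: 0 up, 0.006 down. Not to be pressed. Spring return: about 1.5 N starts it, 5 N takes it right down, and it rises again when let go.
- cancel_key_top (a point): Centre of the red cancel key's top face, at x -75, y -5, z 110 mm of the printer, 65 mm from the green key. 28 mm square key with a flat top, standing 10 mm proud of the surface round it; pushed straight down it travels 6 mm and is then still 4 mm proud. 
- parcel: Taped brown carton, 130 (x) x 170 (y) x 60 mm high, loose on the scale's platform; origin at the centre of its underside. Leave alone.
- tape_measure: Yellow tape measure, 55 x 65 x 34 mm high, lying loose on the printer's roll cover; origin at the centre of its underside. Leave alone.
- tape_roll: Roll of brown packing tape lying flat, 96 mm across, 50 mm high, loose on the table nearer the robot; origin at the centre of its underside. Leave alone.
- screw_jar: Jar with red cap, 64 mm across, 85 mm high, loose on the table nearer the robot; origin at the centre of its underside. Leave alone.
- paint_can: Can, 100 mm across, 120 mm high, loose at the left side of the table; origin at the centre of its underside. Leave alone.
- screwdriver: Red-handled screwdriver lying loose, roughly crosswise, on the table nearer the robot. Leave alone.
- small_carton: Brown carton 90 x 90 x 100 mm high, loose at the right side of the table; origin at the centre of its underside. Leave alone.

How it is judged (in metres and radians):
On the way, in this order (a step that is already met when the one before it is completed fails the run):
1. the printer's rocker is pushed on (value of joint rocker above 0.42 rad), for 0.1 s.
2. the blue hold key is pressed down (value of joint hold_key above 0.0045 m and value of joint rocker above 0.42 rad), for 0.1 s.
3. the green print key is pressed down (all of step 2 and value of joint print_key above 0.0045 m), for 0.1 s.
At the end, for the whole second after the job is handed in: Rocker on (beyond 0.42 of 0.5 rad), blue key down (beyond 4.5 of 6 mm), green, yellow and red keys up (within 1.5 mm), scale, printer, parcel and every other loose thing at rest within 20 mm of where it started (all of step 2 and value of joint each of print_key, tare_key, cancel_key below 0.0015 m and distance of each of scale, printer, parcel, tape_measure, tape_roll, screw_jar, paint_can, screwdriver, small_carton from where it was at the start of the episode below 0.02 m and linear speed of each of scale, printer, parcel below 0.02 m/s); the robot touches nothing.
It fails at once if the yellow tare key or the red cancel key is pressed (beyond 3 mm) (value of joint any of tare_key, cancel_key above 0.003 m).
It fails at once if the blue key is pressed before the printer is on (value of joint hold_key above 0.003 m and value of joint rocker below 0.35 rad).
It fails at once if the green key is pressed before the rocker is on and the blue key is down (value of joint print_key above 0.003 m and (value of joint hold_key below 0.004 m or value of joint rocker below 0.35 rad)).
It fails at once if the scale or the printer is shoved more than 20 mm, lifted or tipped (distance of any of scale, printer from where it was at the start of the episode above 0.02 m or height (world z) of any of scale, printer above 0.01 m or angle between any of scale, printer's own z axis and vertical above 0.1 rad).
It fails at once if the parcel or another loose thing is moved more than 20 mm (distance of any of parcel, tape_measure, tape_roll, screw_jar, paint_can, screwdriver, small_carton from where it was at the start of the episode above 0.02 m).
It also fails if it takes over 48 s, if anything falls off the work surface, if the arm or the gripper's body presses on something with over 40 N, if the wrist force passes 120 N, or if a joint passes its speed limit or range.

## Robot

A 6-joint arm with a two-finger parallel gripper is mounted at the origin on the work surface. World frame = base frame: x ahead of the robot, y to its left, z up, the work surface at z = 0. Lengths are in mm, angles in degrees, forces in N, time in s.
With the tool pointing down it reaches from about 300 to 850 mm from the base axis. Payload 4.2 kg.
Tool frame: the origin (TCP) lies midway between the tips of the shut fingers; the grasp point (between the pads) lies 19 mm behind it; z points along the fingers, y is the direction in which the jaws open and shut (so a half turn about z gives the same grasp; the last joint's range is limited). The gripper opens to 91 mm and grips with 3 to 60 N. Pads are 32 mm wide; open, the fingers measure 118 mm over their backs; the gripper's body (76 mm by 178 mm) begins 60 mm behind the grasp point.
Start: joints at [-70.588, 18.312, 89.639, -0, 72.044, -1.146], TCP at [201.917, -538.402, 177.276] pointing down, gripper open.
Joint ranges: [-177.97, 177.97], [-48.28, 115.42], [12.27, 149.76], [-77.06, 257.06], [2.81, 150.46], [-146.56, 146.56]. Speed limits (degrees/s): [147.25, 147.25, 180, 180, 180, 180].

## Interface

Orientations are given as [roll, pitch, yaw] about the fixed x, y, z axes, in that order (R = Rz(yaw) Ry(pitch) Rx(roll)).
In Python, from workcell import env gives the robot as it stands.
- The arm moves only by the shell command python3 -m jog 'ROWS' [FORCE]. ROWS is JSON, a list of rows, each an object of numbers: "dx", "dy", "dz": the shift along the world's x, y, z in m; "wx", "wy", "wz": the turn, a rotation vector about the world's x, y, z in rad; "grip": the gripper's target within -1 to 1 (shut at 1, half-way at 0, fully open at -1). In form: [{"dx": .., "dy": .., "dz": .., "wx": .., "wy": .., "wz": .., "grip": ..}, ...]. A call has 1 to 10 rows; each row shifts and turns the commanded pose from where the row before left it; what a row does not reach is not made up. A row lasts 1/10 s, in which the tool goes at most 50 mm and 8.59 degrees, less where a joint would pass 70% of its speed; a pose out of reach is approached as far as the arm can. A call with a gripper value outside its range is refused whole. The fingers move at their own pace and stop on an object; FORCE is the grip in N (left out, the last holds). Time passes only in rows, so rows that do not move let the fingers close. It gives the time, the measured TCP pose, the force and the opening at its end, in the units of the state.
- env.state(): the state, without advancing time (a new reading comes with each control period).
- env.grab_frame(name): name is "side" or "top" or "wrist"; returns the picture (384x512x3 uint8, red, green, blue); there is no depth.
- env.get_calibration(name): a dict with "fx", "fy", "cx", "cy" (pixels), "k1" (the pictures are not rectified: a ray, as slopes to the right and down, at radius r is drawn at 1 + k1 r^2 times it, then the intrinsics apply), "R" (3x3) and "t" (3): a world point X has camera coordinates R X + t. Camera axes: x right, y down, z forward; pixel columns grow to the right and rows downward; lengths in mm; the calibration is good to about 2 mm. A picture is of the moment at which its call begins: read the wrist's pose just before it. get_calibration takes no time and is no camera call; for the wrist camera it gives the pose at the moment of the call.
- env.job_done(): hands the job in, once; it reports no verdict.
The state is a dict: "time_s": time; "qpos": joint angles; "qvel": joint speeds; "effort": joint torques, N m; "ee_pos": TCP position; "ee_rot": TCP orientation; "force": force on the tool from outside, world axes, zero at the start; "torque": the same for the moment, N m; "gripper_width": finger opening in mm.
Only numpy, scipy, OpenCV 4.12 (cv2) and the standard library are available. Lean on these libraries where they do the work, as an engineer would, in place of code of your own. Each camera call takes 0.05 s, during which the arm holds its last target. There are 200 camera calls.

## Working session

There is one attempt and no reset: what is moved stays moved. The work goes in short steps, Python scripts to look and compute and a shell command to move; the robot and the scene stay as the last step left them, time stands still between calls to the robot, and variables do not carry over. Pictures are saved under pics/ and viewed, about 8 in all and at most 12, crops included, and the job is handed in when it is done.

```bash
mkdir -p pics; ls
python3 - <<'E'
from workcell import env
import cv2
s=env.state(); print(s['time_s'],s['ee_pos'],s['ee_rot'],s['gripper_width'],s['force'])
for n in('top','side'):
    cv2.imwrite(f'pics/{n}0.png',cv2.cvtColor(env.grab_frame(n),cv2.COLOR_RGB2BGR)); print(n,env.get_calibration(n))
E
```

```text
pics
0.0 [ 201.71905504 -537.84866998  176.41762869] [-1.79898252e+02 -1.70628270e-03  2.05587176e+01] 91.3092456428785 [-0.02887359  0.09193144  0.04267207]
top {'fx': 424.29110539818896, 'fy': 424.29110539818896, 'cx': 244.88908477884013, 'cy': 189.36656826999288, 'k1': 0.03614112131875143, 'R': array([[ 0.02140259, -0.99976323,  0.00392494],
       [-0.99871348, -0.0215603 , -0.04589713],
       [ 0.04597089, -0.00293757, -0.99893846]]), 't': array([ -31.14647453,  504.46461821, 1628.88440425])}
side {'fx': 463.8689497035414, 'fy': 463.8689497035414, 'cx': 250.76326031620547, 'cy': 194.3659501774291, 'k1': -0.032345284491347735, 'R': array([[-0.80759655, -0.58945281, -0.01825379],
       [-0.39250313,  0.56034612, -0.72935144],
       [ 0.44014669, -0.58185704, -0.68389566]]), 't': array([ 430.89283729,  273.9406971 , 1190.19173959])}
```

View pics/top0.png

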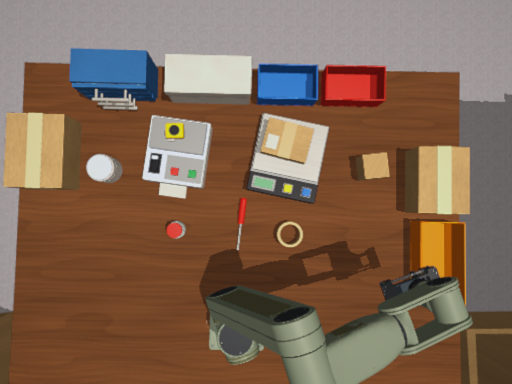

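View pics/side0.png

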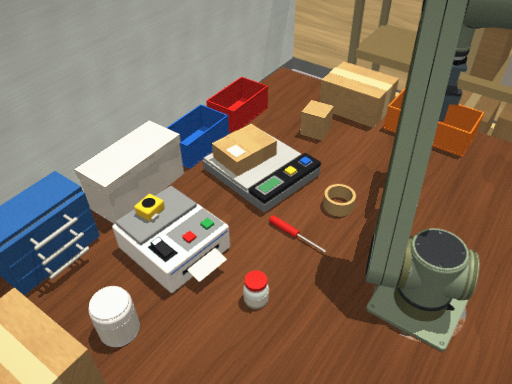

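Top view: the printer is on the left (rocker ~(154,163), red (174,171), green (192,174)) and the scale on the right (display (263,183), yellow (288,188), blue (306,192)). The side view shows the same controls unobstructed. Next I fit both poses from colour centroids in both views.

```bash
cat > h.py <<'E'
import cv2, numpy as np
from scipy.optimize import least_squares
def proj(c,X):
    p=(np.asarray(c['R'])@np.atleast_2d(X).T).T+c['t']; s=p[:,:2]/p[:,2:]
    s=s*(1+c['k1']*(s**2).sum(1,keepdims=True))
    return s*[c['fx'],c['fy']]+[c['cx'],c['cy']]
def ray_at_z(c,uv,z):
    d=(np.array(uv)-[c['cx'],c['cy']])/[c['fx'],c['fy']]; s=d.copy()
    for _ in range(20): s=d/(1+c['k1']*(s@s))
    R=np.asarray(c['R']); o=-R.T@c['t']; v=R.T@np.r_[s,1]
    return o+v*(z-o[2])/v[2]
HUE={'green':(45,80),'red':(0,8),'yellow':(22,34),'blue':(105,125)}
def blob(bgr,col,seed,r=12,smin=110):
    h=cv2.cvtColor(bgr,cv2.COLOR_BGR2HSV); lo,hi=HUE[col]
    m=cv2.inRange(h,(lo,smin,60),(hi,255,255))
    if col=='red': m|=cv2.inRange(h,(172,smin,60),(180,255,255))
    w=np.zeros_like(m); x,y=map(int,seed); w[max(0,y-r):y+r+1,max(0,x-r):x+r+1]=1; m=m*w
    n,l,st,ce=cv2.connectedComponentsWithStats(m)
    i=1+np.argmax(st[1:,4]); return ce[i],st[i]
PTS={'green':(-75,-70,110),'red':(-75,-5,110),'blue':(-115,-90,75),'yellow':(-115,-20,75)}
def world(p,L):
    c,s=np.cos(p[2]),np.sin(p[2]); x,y,z=L; return np.array([p[0]+c*x-s*y,p[1]+s*x+c*y,z])
def fit(obs,p0):  # obs: (calib,uv,local)
    f=lambda p:np.concatenate([proj(c,world(p,L))[0]-uv for c,uv,L in obs])
    r=least_squares(f,p0,x_scale=[10,10,.05]); return r.x,r.fun.reshape(-1,2)
E
python3 - <<'E'
from h import *; from workcell import env
im={n:cv2.imread(f'pics/{n}0.png') for n in('top','side')}; C={n:env.get_calibration(n) for n in im}
seeds={'top':dict(green=(192,174),red=(174,171),yellow=(288,188),blue=(306,192)),'side':dict(green=(208,223),red=(189,237),yellow=(290,171),blue=(305,161))}
for dev,cols,p0 in(('printer',('green','red'),(700,200,-.1)),('scale',('blue','yellow'),(700,-150,-.2))):
  for ns in(('top',),('side',),('top','side')):
    obs=[]
    for n in ns:
        for k in cols:
            uv,st=blob(im[n],k,seeds[n][k]); obs.append((C[n],uv,PTS[k])); 
            if len(ns)==1: print(n,k,uv.round(1),st)
    p,e=fit(obs,p0); print(dev,ns,p.round(3),e.round(1).tolist())
  print({k:world(p,PTS[k]).round(1) for k in cols})
  if dev=='printer': print('rocker',world(p,(-35,70,122)), [proj(C[n],world(p,(-55,70,121))) for n in C])
  print([ (proj(C['side'],world(p,L)).round(0)) for L in ([(-120,110,0),(-120,-110,0)] if dev=='printer' else [(-150,130,0),(-150,-130,0)])])
E
```

```text
top green [191.8 173.4] [188 170   8   8  49]
top red [174. 171.] [170 167   9   9  55]
printer ('top',) [ 6.36822e+02  2.35401e+02 -1.14000e-01] [[-0.0, -0.0], [0.0, 0.0]]
side green [206.9 223. ] [201 218  13  11  91]
side red [188.7 236.4] [182 231  14  12 105]
printer ('side',) [ 6.31890e+02  2.37306e+02 -1.23000e-01] [[-0.0, 0.0], [0.0, -0.0]]
printer ('top', 'side') [ 6.34192e+02  2.36181e+02 -1.18000e-01] [[-0.4, 0.8], [-0.3, 0.7], [-0.4, -0.7], [-0.3, -0.7]]
{'green': array([551.5, 175.5, 110. ]), 'red': array([559.1, 240. , 110. ])}
rocker [607.67901012 309.81578718 122.        ] [array([[153.40353034, 163.07766901]]), array([[160.82070608, 245.1508845 ]])]
[array([[172., 297.]]), array([[231., 249.]])]
top blue [305.5 191.8] [302 188   8   8  53]
top yellow [287.1 188. ] [283 184   9   9  58]
scale ('top',) [ 6.27186e+02 -1.77594e+02 -1.80000e-01] [[0.0, 0.0], [-0.0, -0.0]]
side blue [305.1 160. ] [299 156  13   9  74]
side yellow [290.1 169.8] [284 165  13  10  83]
scale ('side',) [ 6.22642e+02 -1.77253e+02 -1.89000e-01] [[-0.0, 0.0], [0.0, -0.0]]
scale ('top', 'side') [ 6.24933e+02 -1.77957e+02 -1.84000e-01] [[-0.0, 0.7], [-0.1, 0.6], [-0.5, -0.5], [-0.4, -0.5]]
{'blue': array([ 495.4, -245.4,   75. ]), 'yellow': array([ 508.2, -176.6,   75. ])}
[array([[264., 215.]]), array([[319., 176.]])]
```

Both fits agree to about ±2.5 mm. I'll lift, shut the fingers and turn the tool to about -8° yaw, then travel towards the rocker.

```bash
python3 -m jog '[{"dz":0.04,"grip":1},{"dz":0.04,"grip":1,"wz":-0.1},{"dz":0.04,"grip":1,"wz":-0.1},{"dx":0.02,"dy":0.04,"grip":1,"wz":-0.1},{"dx":0.02,"dy":0.04,"grip":1,"wz":-0.1},{"dx":0.02,"dy":0.04,"grip":1,"wz":-0.1},{"dx":0.02,"dy":0.04,"grip":1},{"dx":0.02,"dy":0.04,"grip":1},{"dx":0.02,"dy":0.04,"grip":1},{"dx":0.02,"dy":0.04,"grip":1}]' 20
python3 -m jog '[{"dx":0.02,"dy":0.04},{"dx":0.02,"dy":0.04},{"dx":0.02,"dy":0.04},{"dx":0.02,"dy":0.04},{"dx":0.02,"dy":0.04},{"dx":0.02,"dy":0.04},{"dx":0.02,"dy":0.04},{"dx":0.02,"dy":0.04},{"dx":0.01,"dy":0.04},{"dx":0.01,"dy":0.04}]'
python3 -m jog '[{"dx":0.01,"dy":0.04},{"dx":0.01,"dy":0.04},{"dx":0.01,"dy":0.03},{}]'
python3 - <<'E'
from h import *; from workcell import env
s=env.state(); print(s['time_s'],s['ee_pos'],s['ee_rot'],s['gripper_width'],s['force'],s['qpos'])
c=env.get_calibration('wrist'); im=cv2.cvtColor(env.grab_frame('wrist'),cv2.COLOR_RGB2BGR); cv2.imwrite('pics/w1.png',im)
import pickle; pickle.dump(c,open('w1.pkl','wb'))
p=(634.2,236.2,-.118)
print({k:proj(c,world(p,L)).round(0).tolist() for k,L in dict(g=PTS['green'],r=PTS['red'],rock=(-35,70,122),tcp=(0,0,0)).items()})
E
```

```text
0.1 [ 201.75298202 -537.91610741  176.51786188] [-1.79912367e+02 -2.19459417e-03  2.05562083e+01] 91.19642662115258 [ 0.54475311 -0.59815412 -0.35344475] [-7.05880026e+01  1.83468951e+01  8.96990283e+01  4.66977870e-04
  7.20417354e+01 -1.14435689e+00]
{'g': [[-2584.0, -2683.0]], 'r': [[-3779.0, -3692.0]], 'rock': [[-11388.0, -11320.0]], 'tcp': [[-1063.0, -1370.0]]}invalid input
invalid input
invalid input
```

View pics/w1.png

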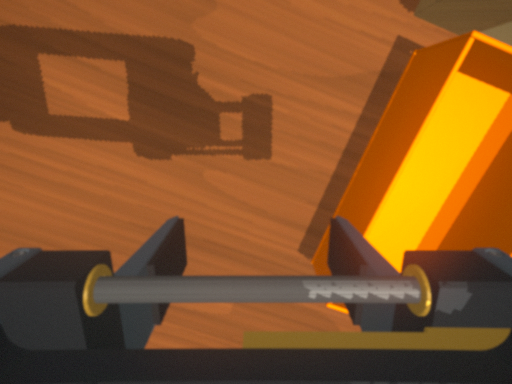

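The wrist picture shows the open fingers over the orange bin and table. The arm has not moved because the rows were refused, so perhaps every key is required.

```bash
python3 -m jog '[{"dx":0,"dy":0,"dz":0.04,"wx":0,"wy":0,"wz":0,"grip":1},{"dx":0,"dy":0,"dz":0.04,"wx":0,"wy":0,"wz":-0.1,"grip":1},{"dx":0,"dy":0,"dz":0.04,"wx":0,"wy":0,"wz":-0.1,"grip":1},{"dx":0.02,"dy":0.04,"dz":0,"wx":0,"wy":0,"wz":-0.1,"grip":1},{"dx":0.02,"dy":0.04,"dz":0,"wx":0,"wy":0,"wz":-0.1,"grip":1},{"dx":0.02,"dy":0.04,"dz":0,"wx":0,"wy":0,"wz":-0.1,"grip":1},{"dx":0.02,"dy":0.04,"dz":0,"wx":0,"wy":0,"wz":0,"grip":1},{"dx":0.02,"dy":0.04,"dz":0,"wx":0,"wy":0,"wz":0,"grip":1},{"dx":0.02,"dy":0.04,"dz":0,"wx":0,"wy":0,"wz":0,"grip":1},{"dx":0.02,"dy":0.04,"dz":0,"wx":0,"wy":0,"wz":0,"grip":1}]' 20
```

```text
time_s: 1.15
ee_pos: [342.2, -256.6, 297.1]
ee_rot: [-180.0, 0.0, -8.1]
force: [-0.1, -0.1, -0.5]
gripper_width: 14.0
```

```bash
python3 -m jog '[{"dx":0.02,"dy":0.04,"dz":0,"wx":0,"wy":0,"wz":0,"grip":1},{"dx":0.02,"dy":0.04,"dz":0,"wx":0,"wy":0,"wz":0,"grip":1},{"dx":0.02,"dy":0.04,"dz":0,"wx":0,"wy":0,"wz":0,"grip":1},{"dx":0.02,"dy":0.04,"dz":0,"wx":0,"wy":0,"wz":0,"grip":1},{"dx":0.02,"dy":0.04,"dz":0,"wx":0,"wy":0,"wz":0,"grip":1},{"dx":0.02,"dy":0.04,"dz":0,"wx":0,"wy":0,"wz":0,"grip":1},{"dx":0.02,"dy":0.04,"dz":0,"wx":0,"wy":0,"wz":0,"grip":1},{"dx":0.02,"dy":0.04,"dz":0,"wx":0,"wy":0,"wz":0,"grip":1},{"dx":0.02,"dy":0.04,"dz":0,"wx":0,"wy":0,"wz":0,"grip":1},{"dx":0,"dy":0,"dz":0,"wx":0,"wy":0,"wz":0,"grip":1}]'
python3 - <<'E'
from h import *; from workcell import env
s=env.state(); print(s['time_s'],s['ee_pos'],s['ee_rot'],s['gripper_width'],s['force'],s['qpos'])
c=env.get_calibration('wrist'); im=cv2.cvtColor(env.grab_frame('wrist'),cv2.COLOR_RGB2BGR); cv2.imwrite('pics/w2.png',im)
import pickle; pickle.dump(c,open('w2.pkl','wb'))
p=(634.2,236.2,-.118)
print({k:proj(c,world(p,L)).round(0).tolist() for k,L in dict(g=PTS['green'],r=PTS['red'],rock=(-35,70,122)).items()}, proj(c,s['ee_pos']))
E
```

```text
time_s: 2.15
ee_pos: [523.4, 105.9, 295.8]
ee_rot: [-179.9, 0.1, -7.8]
force: [-0.4, 0.2, 0.3]
gripper_width: 0.6
2.15 [523.39097017 105.94151174 295.82491385] [-1.79916126e+02  8.23284525e-02 -7.78531133e+00] 0.5574363039143311 [-0.44087495  0.15639544  0.32573644] [1.01355359e+01 1.16651707e+01 8.19841481e+01 1.05345077e-01
 8.64032130e+01 1.07914251e+02]
{'g': [[202.0, 154.0]], 'r': [[154.0, 155.0]], 'rock': [[87.0, 126.0]]} [[256.39927651 219.49208086]]
```

View pics/w2.png

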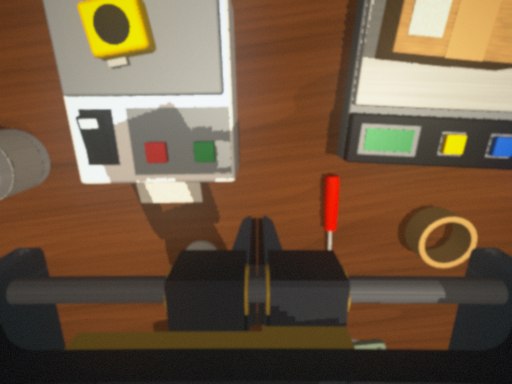

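The wrist view shows the shut fingertips at (257,219), the printer's green key at (205,151), red at (156,152), the rocker's white mark at (89,124), and the scale's yellow (454,144) and blue (502,146). Now I'll fit with all three views.

Run:
```python
from h import *; from workcell import env; import pickle
im={n:cv2.imread(f'pics/{n}.png') for n in('top0','side0','w2')}; C={n:env.get_calibration(n[:-1]) for n in('top0','side0')}; C['w2']=pickle.load(open('w2.pkl','rb'))
seeds={'top0':dict(green=(192,174),red=(174,171),yellow=(288,188),blue=(306,192)),'side0':dict(green=(208,223),red=(189,237),yellow=(290,171),blue=(305,161)),'w2':dict(green=(205,151),red=(156,152),yellow=(454,144),blue=(500,146))}
for dev,cols,p0 in(('printer',('green','red'),(634,236,-.118)),('scale',('blue','yellow'),(625,-178,-.184))):
  for ns in(('w2',),('top0','side0','w2')):
    obs=[]
    for n in ns:
        for k in cols:
            uv,st=blob(im[n],k,seeds[n][k],18 if n=='w2' else 12); obs.append((C[n],uv,PTS[k])); 
            if len(ns)==1: print(n,k,uv.round(1),st)
    p,e=fit(obs,p0); print(dev,ns,p.round(3),e.round(1).tolist())
    print({k:world(p,PTS[k]).round(1) for k in cols})
    if dev=='printer': print('rocker',world(p,(-35,70,122)))
g=cv2.cvtColor(im['w2'],cv2.COLOR_BGR2GRAY)[116:134,75:105]; n,l,st,ce=cv2.connectedComponentsWithStats((g>130).astype(np.uint8)); print(st,ce+[75,116])
print('mark at z122',ray_at_z(C['w2'],(89,124),122))
```

```text
w2 green [203.9 151.5] [195 143  19  18 330]
w2 red [155.7 152. ] [144 142  24  21 450]
printer ('w2',) [ 6.37611e+02  2.32631e+02 -1.24000e-01] [[0.3, -0.0], [-0.3, 0.0]]
{'green': array([554.5, 172.4, 110. ]), 'red': array([562.6, 236.9, 110. ])}
rocker [611.51863202 306.41596881 122.        ]
printer ('top0', 'side0', 'w2') [ 6.36842e+02  2.33496e+02 -1.22000e-01] [[0.3, 0.1], [0.4, -0.0], [-0.5, -1.6], [-0.4, -1.7], [-0.2, 0.5], [-0.6, 0.7]]
{'green': array([553.9, 173.1, 110. ]), 'red': array([561.8, 237.6, 110. ])}
rocker [610.60981336 307.23081355 122.        ]
w2 blue [501.7 146.6] [490 137  22  21 386]
w2 yellow [454.1 144.2] [440 134  28  22 485]
scale ('w2',) [ 6.28175e+02 -1.80109e+02 -2.02000e-01] [[0.8, 0.3], [-0.9, -0.2]]
{'blue': array([ 497.5, -245.2,   75. ]), 'yellow': array([ 511.5, -176.6,   75. ])}
scale ('top0', 'side0', 'w2') [ 6.27373e+02 -1.79816e+02 -1.98000e-01] [[0.0, 0.3], [0.0, -0.1], [-0.9, -0.6], [-1.0, -0.9], [1.0, 0.6], [-0.8, 0.3]]
{'blue': array([ 496.9, -245.4,   75. ]), 'yellow': array([ 510.7, -176.8,   75. ])}
[[  2   0  28  18 251]
 [  0   0  24  18 289]] [[ 94.58167331 125.03585657]
 [ 85.08650519 124.03460208]]
mark at z122 [609.25671949 306.15386718 122.        ]
```

```bash
python3 -m jog '[{"dx":0.017,"dy":0.04,"dz":0,"wx":0,"wy":0,"wz":0,"grip":1},{"dx":0.017,"dy":0.04,"dz":0,"wx":0,"wy":0,"wz":0,"grip":1},{"dx":0.017,"dy":0.04,"dz":0,"wx":0,"wy":0,"wz":0,"grip":1},{"dx":0.017,"dy":0.04,"dz":0,"wx":0,"wy":0,"wz":0,"grip":1},{"dx":0.018,"dy":0.04,"dz":0,"wx":0,"wy":0,"wz":0,"grip":1},{"dx":0,"dy":0,"dz":-0.04,"wx":0,"wy":0,"wz":0,"grip":1},{"dx":0,"dy":0,"dz":-0.04,"wx":0,"wy":0,"wz":0,"grip":1},{"dx":0,"dy":0,"dz":-0.04,"wx":0,"wy":0,"wz":0,"grip":1},{"dx":0,"dy":0,"dz":-0.02,"wx":0,"wy":0,"wz":0,"grip":1},{"dx":0,"dy":0,"dz":0,"wx":0,"wy":0,"wz":0,"grip":1}]'
python3 - <<'E'
from h import *; from workcell import env
im=[cv2.cvtColor(env.grab_frame(n),cv2.COLOR_RGB2BGR) for n in('wrist','side')]
a=im[0]; b=cv2.resize(im[1][160:300,90:260],(466,384),interpolation=cv2.INTER_CUBIC)
o=np.hstack([a,b]); cv2.imwrite('pics/r1.png',cv2.resize(o,(800,int(384*800/o.shape[1])))); print(env.state()['ee_pos'])
E
```

```text
time_s: 3.2
ee_pos: [605.7, 299.0, 153.4]
ee_rot: [179.7, 0.4, -8.2]
force: [-0.1, 0.3, -0.2]
gripper_width: 1.1
[608.40346928 300.69621006 158.13981145]
```

View pics/r1.png

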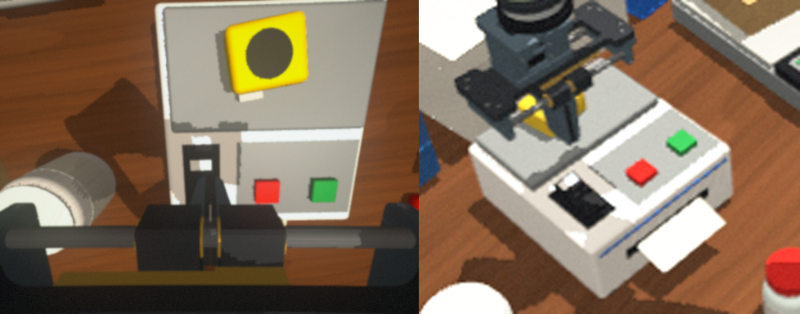

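The fingertips (~(208,178), left half) hang just above the rocker's white mark (202,163), lined up sideways. I'll correct 6 mm in y, settle and descend to 128 mm.

```bash
python3 -m jog '[{"dx":0.002,"dy":0.006,"dz":-0.012,"wx":0,"wy":0,"wz":0,"grip":1},{"dx":0,"dy":0,"dz":-0.012,"wx":0,"wy":0,"wz":0,"grip":1},{"dx":0,"dy":0,"dz":0,"wx":0,"wy":0,"wz":0,"grip":1},{"dx":0,"dy":0,"dz":0,"wx":0,"wy":0,"wz":0,"grip":1},{"dx":0,"dy":0,"dz":0,"wx":0,"wy":0,"wz":0,"grip":1}]'
```

```text
time_s: 3.8
ee_pos: [610.2, 307.7, 133.7]
ee_rot: [-180.0, -0.0, -8.1]
force: [-0.3, 0.4, 0.7]
gripper_width: 0.7
```

```bash
python3 -m jog '[{"dx":0,"dy":0,"dz":-0.004,"wx":0,"wy":0,"wz":0,"grip":1},{"dx":0,"dy":0,"dz":-0.004,"wx":0,"wy":0,"wz":0,"grip":1},{"dx":0,"dy":0,"dz":-0.003,"wx":0,"wy":0,"wz":0,"grip":1},{"dx":0,"dy":0,"dz":-0.003,"wx":0,"wy":0,"wz":0,"grip":1},{"dx":0,"dy":0,"dz":0,"wx":0,"wy":0,"wz":0,"grip":1}]'; python3 -m jog '[{"dx":0,"dy":0,"dz":-0.002,"wx":0,"wy":0,"wz":0,"grip":1},{"dx":0,"dy":0,"dz":-0.002,"wx":0,"wy":0,"wz":0,"grip":1},{"dx":0,"dy":0,"dz":0,"wx":0,"wy":0,"wz":0,"grip":1}]'; python3 -m jog '[{"dx":0,"dy":0,"dz":-0.002,"wx":0,"wy":0,"wz":0,"grip":1},{"dx":0,"dy":0,"dz":0,"wx":0,"wy":0,"wz":0,"grip":1},{"dx":0,"dy":0,"dz":0,"wx":0,"wy":0,"wz":0,"grip":1}]'
```

```text
time_s: 4.3
ee_pos: [609.5, 307.4, 118.5]
ee_rot: [180.0, 0.1, -8.1]
force: [0.5, -0.7, 1.1]
gripper_width: 0.3
time_s: 4.6
ee_pos: [609.7, 307.5, 114.9]
ee_rot: [180.0, 0.0, -8.1]
force: [0.1, 0.0, 0.5]
gripper_width: 0.3
time_s: 4.9
ee_pos: [609.9, 307.6, 113.2]
ee_rot: [180.0, 0.0, -8.1]
force: [0.2, -0.3, -0.9]
gripper_width: 0.8
```

No stop force yet, so I'll continue in 1.5 mm steps.

```bash
for i in 1 ; do python3 -m jog '[{"dx":0,"dy":0,"dz":-0.0015,"wx":0,"wy":0,"wz":0,"grip":1},{"dx":0,"dy":0,"dz":0,"wx":0,"wy":0,"wz":0,"grip":1}]'; done; python3 -m jog '[{"dx":0,"dy":0,"dz":-0.0015,"wx":0,"wy":0,"wz":0,"grip":1},{"dx":0,"dy":0,"dz":0,"wx":0,"wy":0,"wz":0,"grip":1}]'
python3 - <<'E'
from h import *; from workcell import env
im=[cv2.cvtColor(env.grab_frame(n),cv2.COLOR_RGB2BGR) for n in('wrist','side')]
a=cv2.resize(im[0][120:312,140:396],(512,384),interpolation=cv2.INTER_CUBIC); b=cv2.resize(im[1][200:284,100:202],(466,384),interpolation=cv2.INTER_CUBIC)
o=np.hstack([a,b]); cv2.imwrite('pics/r2.png',cv2.resize(o,(800,int(384*800/o.shape[1])))); s=env.state();print(s['ee_pos'],s['force'])
E
```

```text
time_s: 5.1
ee_pos: [609.8, 307.5, 111.6]
ee_rot: [180.0, 0.0, -8.1]
force: [0.7, -0.2, 0.3]
gripper_width: 0.6
time_s: 5.3
ee_pos: [609.8, 307.5, 110.0]
ee_rot: [180.0, 0.0, -8.1]
force: [-0.1, -0.0, 0.2]
gripper_width: 0.4
[609.91433977 307.59446916 110.22220801] [ 0.57491811 -0.50867299  1.09645038]
```

View pics/r2.png

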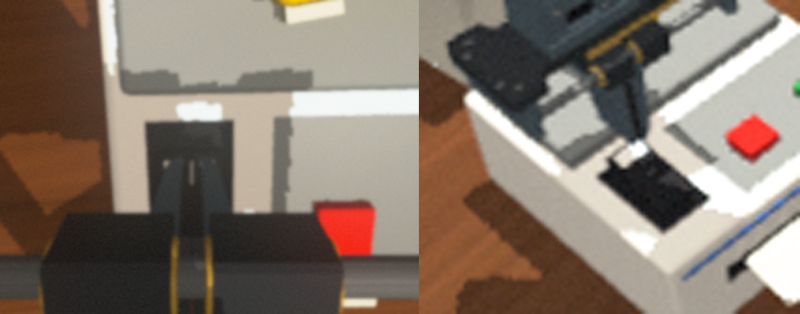

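The tip appears at the white mark ((190,165) left, (635,150) right), but there is no clear force yet. I'll overlay the predicted rocker at both angles.

```bash
cat >> h.py <<'E'
def rocker_pts(p,th):  # top face corners + mark, far end raised by .25-th
    a=.25-th; L=[]
    for x,y in((30,15),(30,-15),(-30,-15),(-30,15)): L.append((-55+x*np.cos(a)-4*np.sin(a),70+y,113+x*np.sin(a)+4*np.cos(a)))
    return np.array([world(p,l) for l in L])
def overlay(im,c,p,s,crop):
    x0,y0,w,h=crop; o=cv2.resize(im[y0:y0+h,x0:x0+w],None,fx=s,fy=s,interpolation=cv2.INTER_CUBIC)
    for th,col in((0,(255,0,255)),(.5,(0,255,255))):
        q=((proj(c,rocker_pts(p,th))-[x0,y0]+.5)*s).astype(np.int32); cv2.polylines(o,[q],True,col,1)
    return o
E
python3 - <<'E'
from h import *; from workcell import env
p=(636.8,233.5,-.122)
o=[]
for n,s,cr in(('wrist',4,(180,170,100,120)),('side',8,(125,210,50,60))):
    c=env.get_calibration(n); im=cv2.cvtColor(env.grab_frame(n),cv2.COLOR_RGB2BGR); o.append(overlay(im,c,p,s,cr)); print(n,proj(c,env.state()['ee_pos']))
cv2.imwrite('pics/r3.png',np.hstack(o))
E
```

```text
wrist [[256.35165506 219.48335637]]
side [[156.54472938 242.99211591]]
```

View pics/r3.png

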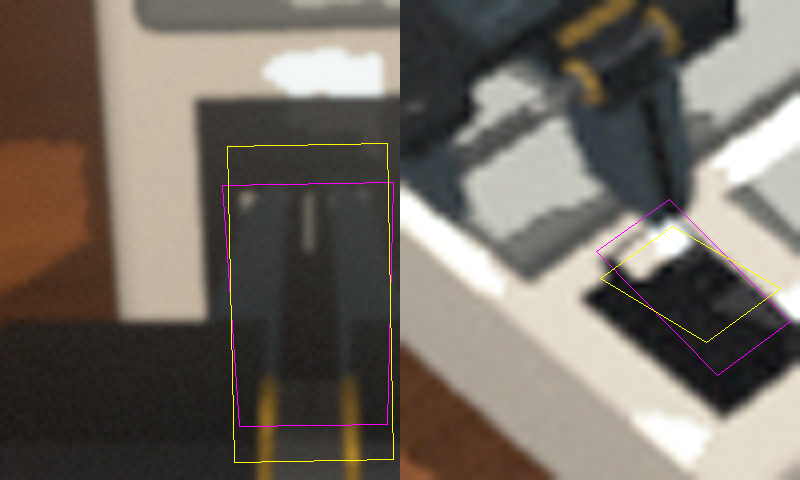

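In the side view the tip sits higher than the measured TCP projects: ~(159,236) px against (156.5,243). The mark has not moved either, so the tip is probably still above it. I'll go down gently, watching the force and the mark's position.

```bash
python3 -m jog '[{"dx":0,"dy":0,"dz":-0.0015,"wx":0,"wy":0,"wz":0,"grip":1},{"dx":0,"dy":0,"dz":0,"wx":0,"wy":0,"wz":0,"grip":1}]'; python3 -m jog '[{"dx":0,"dy":0,"dz":-0.0015,"wx":0,"wy":0,"wz":0,"grip":1},{"dx":0,"dy":0,"dz":0,"wx":0,"wy":0,"wz":0,"grip":1}]'
python3 - <<'E'
from h import *; from workcell import env
c=env.get_calibration('side'); b=cv2.imread('pics/side0.png')
for q in((608.4,300.7,158.1),(609.8,307.5,110),(610.6,307.2,122),(616,306,112)): print(q,proj(c,q).round(1))
n=cv2.cvtColor(env.grab_frame('side'),cv2.COLOR_RGB2BGR)
o=[cv2.resize(i[205:275,125:190],None,fx=6,fy=6,interpolation=cv2.INTER_CUBIC) for i in(b,n)]
cv2.imwrite('pics/r4.png',np.hstack(o)); s=env.state(); print(s['ee_pos'],s['force'],s['torque'])
E
```

```text
time_s: 5.7
ee_pos: [609.7, 307.5, 108.5]
ee_rot: [180.0, 0.0, -8.1]
force: [0.4, -0.6, 0.4]
gripper_width: 0.5
time_s: 5.9
ee_pos: [609.8, 307.5, 107.0]
ee_rot: [180.0, 0.0, -8.1]
force: [0.7, 0.2, 0.3]
gripper_width: 0.2
(608.4, 300.7, 158.1) [[155.9 229.2]]
(609.8, 307.5, 110) [[156.6 243.1]]
(610.6, 307.2, 122) [[155.8 239.8]]
(616, 306, 112) [[155.2 241.2]]
[609.78677859 307.57230297 107.08826443] [-0.59068492  0.52240731 -0.97243418] [0.03673738 0.01432805 0.02652223]
```

View pics/r4.png

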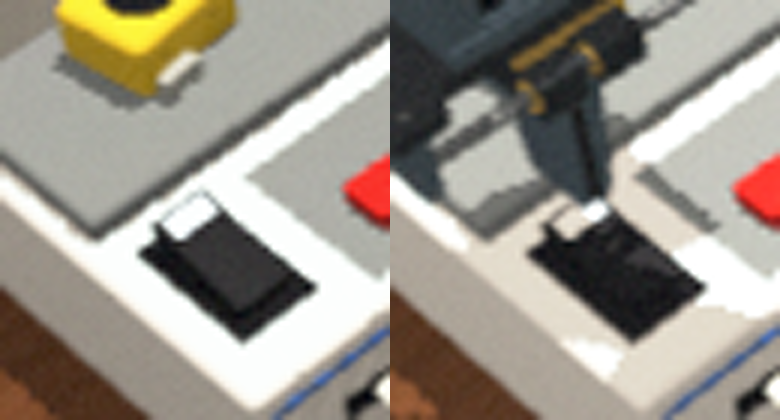

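The rocker is still off: its mark is at the same pixels and the tip is just above or behind it. I'll probe lower in small steps for a definite contact.

```bash
for i in 1; do python3 -m jog '[{"dx":0,"dy":0,"dz":-0.0015,"wx":0,"wy":0,"wz":0,"grip":1},{"dx":0,"dy":0,"dz":-0.0015,"wx":0,"wy":0,"wz":0,"grip":1},{"dx":0,"dy":0,"dz":0,"wx":0,"wy":0,"wz":0,"grip":1}]'; done; python3 -m jog '[{"dx":0,"dy":0,"dz":-0.0015,"wx":0,"wy":0,"wz":0,"grip":1},{"dx":0,"dy":0,"dz":0,"wx":0,"wy":0,"wz":0,"grip":1}]';  python3 -m jog '[{"dx":0,"dy":0,"dz":-0.0015,"wx":0,"wy":0,"wz":0,"grip":1},{"dx":0,"dy":0,"dz":0,"wx":0,"wy":0,"wz":0,"grip":1}]'
python3 - <<'E'
from h import *; from workcell import env
c=env.get_calibration('wrist'); print('wrist cam pos',-np.array(c['R']).T@c['t'], 'fwd',np.array(c['R'])[2])
n=cv2.cvtColor(env.grab_frame('side'),cv2.COLOR_RGB2BGR); cv2.imwrite('pics/side5.png',n)
g=cv2.cvtColor(n,cv2.COLOR_BGR2GRAY); print(g[234:248,148:166])
E
```

```text
time_s: 6.25
ee_pos: [609.7, 307.5, 103.9]
ee_rot: [180.0, 0.0, -8.1]
force: [-0.6, -0.5, 0.2]
gripper_width: 0.4
time_s: 6.45
ee_pos: [609.8, 307.5, 102.5]
ee_rot: [180.0, 0.0, -8.1]
force: [-0.7, 0.3, 0.6]
gripper_width: 0.7
time_s: 6.65
ee_pos: [609.8, 307.5, 101.1]
ee_rot: [180.0, 0.0, -8.1]
force: [0.4, -0.7, 0.3]
gripper_width: 0.6
wrist cam pos [693.34539818 295.63173997 307.83875108] fwd [-0.29383099  0.04062128 -0.95499385]
[[153 102  67  62  61  62  66  65  62  45  26  40  53  66 185 221 220 180]
 [115 108  86  68  57  61  62  61  62  55  37  40  56  63 182 220 219 205]
 [109 104  90  79  74  65  62  63  63  51  36  31  50  66 181 221 221 220]
 [ 97  90  83  93 124 112  74  61  63  59  41  27  51  71 184 220 219 220]
 [ 87  95 121 149 200 189 114  66  62  65  46  31  61  92 187 220 220 220]
 [ 90 141 202 219 215 185 151 118  81  62  66 148 165 122 170 213 221 222]
 [151 198 219 216 167 146 201 212 160 102 124 247 245 145  83 168 213 221]
 [220 218 206 165 145 202 223 224 224 182 172 190 131  59  57  66 169 211]
 [221 199 122  81 172 218 223 223 218 199 140  66  61  55  40  31  62 128]
 [220 203 131  32  80 172 216 215 165  79  32  31  44  43  33  32  27  58]
 [221 212 153  47  18  82 171 163  83  27  28  29  27  30  25  26  25  29]
 [207 160  80  24  20  29  19  27  35  30  36  28  29  33  36  29  27  25]
 [119  48  26  21  25  19  28  30  31  31  32  30  28  47  44  29  31  37]
 [ 68  19  30  21  29  25  21  31  31  24  31  31  27  27  31  26  30  47]]
```

The wrist camera actually looks back from the far side (+x), so the tip may be standing beyond the rocker's far end. If so, contact with the housing (z = 100) should come within the next 2–3 mm.

```bash
python3 -m jog '[{"dx":0,"dy":0,"dz":-0.0015,"wx":0,"wy":0,"wz":0,"grip":1},{"dx":0,"dy":0,"dz":0,"wx":0,"wy":0,"wz":0,"grip":1}]';  python3 -m jog '[{"dx":0,"dy":0,"dz":-0.001,"wx":0,"wy":0,"wz":0,"grip":1},{"dx":0,"dy":0,"dz":0,"wx":0,"wy":0,"wz":0,"grip":1}]'
```

```text
time_s: 6.9
ee_pos: [609.8, 307.5, 99.6]
ee_rot: [180.0, 0.0, -8.1]
force: [0.7, 0.4, -0.4]
gripper_width: 0.3
time_s: 7.1
ee_pos: [609.8, 307.6, 98.6]
ee_rot: [180.0, 0.0, -8.1]
force: [0.2, 0.9, -0.5]
gripper_width: 0.2
```

No contact there either. I'll lift clear and measure the tip itself in the side view.

```bash
python3 -m jog '[{"dx":0,"dy":0,"dz":0.02,"wx":0,"wy":0,"wz":0,"grip":1},{"dx":0,"dy":0,"dz":0.03,"wx":0,"wy":0,"wz":0,"grip":1},{"dx":0,"dy":0,"dz":0.03,"wx":0,"wy":0,"wz":0,"grip":1},{"dx":0,"dy":0,"dz":0,"wx":0,"wy":0,"wz":0,"grip":1},{"dx":0,"dy":0,"dz":0,"wx":0,"wy":0,"wz":0,"grip":1},{"dx":0,"dy":0,"dz":0,"wx":0,"wy":0,"wz":0,"grip":1}]'
python3 - <<'E'
from h import *; from workcell import env
import pickle
s=env.state(); t=s['ee_pos']; print(t,s['ee_rot'])
o=[]
for n,z,cr in(('side',8,(125,190,50,65)),('wrist',2,(156,60,200,260))):
    c=env.get_calibration(n); im=cv2.cvtColor(env.grab_frame(n),cv2.COLOR_RGB2BGR); cv2.imwrite(f'pics/{n}6.png',im); pickle.dump(c,open(f'{n}6.pkl','wb'))
    a=overlay(im,c,(636.8,233.5,-.122),z,cr)
    for d,col in(((0,0,0),(0,0,255)),((0,14,0),(0,255,0)),((0,-14,0),(0,255,0)),((10,0,0),(255,0,0)),((0,0,20),(0,128,255))):
        q=((proj(c,t+np.array(d))[0]-cr[:2]+.5)*z).astype(int); cv2.circle(a,tuple(map(int,q)),3,col,-1)
    o.append(a)
cv2.imwrite('pics/r6.png',np.hstack(o)[:,:800])
E
```

```text
time_s: 7.7
ee_pos: [609.1, 307.2, 177.3]
ee_rot: [179.9, 0.1, -8.1]
force: [0.7, 0.4, -0.0]
gripper_width: 0.2
[609.11242789 307.2025619  177.27342722] [ 1.79909768e+02  1.27018294e-01 -8.09035902e+00]
```

View pics/r6.png

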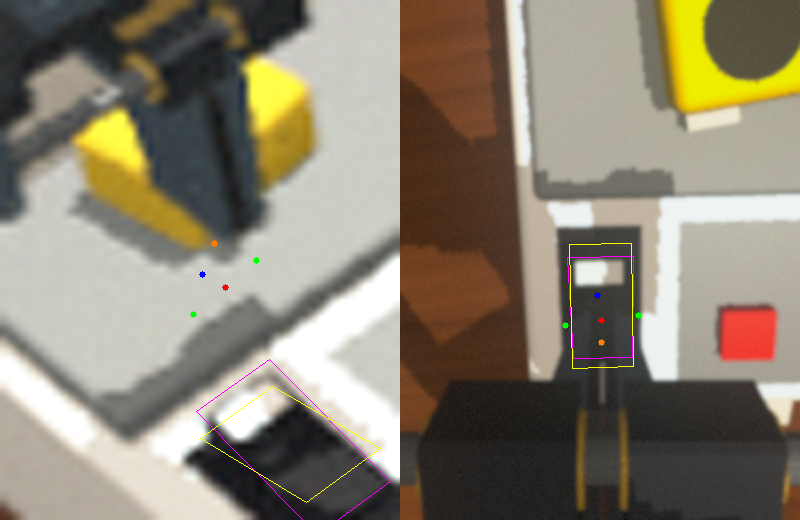

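The tip in the side view is ~7 px above where the reported TCP projects. With the wrist view and the missing contact at 98.6 mm, that means the fingertips sit about 30–40 mm above the reported TCP, with x and y correct. I'll go back down and probe until the force shows contact.

```bash
python3 -m jog '[{"dx":0.001,"dy":0,"dz":-0.03,"wx":0,"wy":0,"wz":0,"grip":1},{"dx":0,"dy":0,"dz":-0.03,"wx":0,"wy":0,"wz":0,"grip":1},{"dx":0,"dy":0,"dz":-0.015,"wx":0,"wy":0,"wz":0,"grip":1},{"dx":0,"dy":0,"dz":-0.003,"wx":0,"wy":0,"wz":0,"grip":1},{"dx":0,"dy":0,"dz":-0.002,"wx":0,"wy":0,"wz":0,"grip":1},{"dx":0,"dy":0,"dz":0,"wx":0,"wy":0,"wz":0,"grip":1},{"dx":0,"dy":0,"dz":0,"wx":0,"wy":0,"wz":0,"grip":1}]'
python3 -m jog '[{"dx":0,"dy":0,"dz":-0.002,"wx":0,"wy":0,"wz":0,"grip":1},{"dx":0,"dy":0,"dz":0,"wx":0,"wy":0,"wz":0,"grip":1}]'
python3 -m jog '[{"dx":0,"dy":0,"dz":-0.002,"wx":0,"wy":0,"wz":0,"grip":1},{"dx":0,"dy":0,"dz":0,"wx":0,"wy":0,"wz":0,"grip":1}]'
python3 -m jog '[{"dx":0,"dy":0,"dz":-0.002,"wx":0,"wy":0,"wz":0,"grip":1},{"dx":0,"dy":0,"dz":0,"wx":0,"wy":0,"wz":0,"grip":1}]'
python3 -m jog '[{"dx":0,"dy":0,"dz":-0.002,"wx":0,"wy":0,"wz":0,"grip":1},{"dx":0,"dy":0,"dz":0,"wx":0,"wy":0,"wz":0,"grip":1}]'
```

```text
time_s: 8.5
ee_pos: [611.6, 307.9, 99.9]
ee_rot: [-179.9, -0.1, -8.1]
force: [0.4, -0.8, -0.1]
gripper_width: 0.5
time_s: 8.7
ee_pos: [611.0, 307.6, 97.1]
ee_rot: [-180.0, -0.0, -8.1]
force: [-0.0, -0.3, 0.3]
gripper_width: 0.6
time_s: 8.9
ee_pos: [610.8, 307.5, 94.6]
ee_rot: [180.0, 0.0, -8.1]
force: [0.1, 0.6, 0.1]
gripper_width: 0.5
time_s: 9.1
ee_pos: [610.7, 307.5, 92.4]
ee_rot: [180.0, 0.0, -8.1]
force: [0.1, 0.0, 0.4]
gripper_width: 0.5
time_s: 9.3
ee_pos: [610.7, 307.5, 90.4]
ee_rot: [180.0, 0.0, -8.1]
force: [0.3, 0.5, -0.6]
gripper_width: 0.4
```

```bash
python3 -m jog '[{"dx":0,"dy":0,"dz":-0.002,"wx":0,"wy":0,"wz":0,"grip":1},{"dx":0,"dy":0,"dz":0,"wx":0,"wy":0,"wz":0,"grip":1}]'
python3 -m jog '[{"dx":0,"dy":0,"dz":-0.002,"wx":0,"wy":0,"wz":0,"grip":1},{"dx":0,"dy":0,"dz":0,"wx":0,"wy":0,"wz":0,"grip":1}]'
python3 - <<'E'
from h import *; from workcell import env
n=cv2.cvtColor(env.grab_frame('side'),cv2.COLOR_RGB2BGR); cv2.imwrite('pics/side7.png',n)
g=cv2.cvtColor(n,cv2.COLOR_BGR2GRAY); print(g[234:248,148:166]); F=[]
E
```

```text
time_s: 9.5
ee_pos: [610.7, 307.5, 88.4]
ee_rot: [180.0, 0.0, -8.1]
force: [0.2, -0.2, -0.5]
gripper_width: 0.6
time_s: 9.7
ee_pos: [611.0, 307.6, 86.6]
ee_rot: [180.0, -0.0, -8.1]
force: [-0.8, 0.4, -0.3]
gripper_width: 0.5
[[ 76  60  64  62  64  67  64  63  59  36  29  51  63  64 178 219 218 179]
 [ 92  64  57  57  60  61  63  62  61  41  33  41  56  63 173 216 220 205]
 [ 99  75  61  61  57  58  64  60  56  50  33  42  54  60 145 204 219 220]
 [ 97  78  60  63  59  59  65  66  60  55  42  34  54  61 141 202 221 219]
 [ 88  93 101  86  67  58  62  59  64  59  48  27  51  59 115 192 220 219]
 [ 94 144 181 167 104  59  60  58  61  62  48  25  44  58 109 191 220 219]
 [151 198 219 212 152  81  76  63  60  60  51  30  44  57  83 168 213 219]
 [220 216 208 163 144 161 131  76  63  62  56  37  40  55  55  63 164 209]
 [219 196 122  79 170 218 194 128  75  63  51  37  25  47  41  31  53 129]
 [219 203 131  37  82 172 218 182 103  60  60  41  30  31  27  27  26  41]
 [218 212 150  45  30  79 168 160  77  43  51  42  30  29  30  30  29  26]
 [205 163  78  23  31  27  32  35  30  36  32  31  30  25  43  37  31  28]
 [115  49  25  24  26  25  29  33  27  34  29  32  31  32  35  27  25  36]
 [ 67  21  24  23  29  22  19  23  31  34  29  31  26  31  21  31  25  48]]
```

The finger now covers the mark from the front (dark down to row ~243) while the mark itself is unmoved, so the tip is just above the mark. Continuing.

```bash
python3 -m jog '[{"dx":0,"dy":0,"dz":-0.002,"wx":0,"wy":0,"wz":0,"grip":1},{"dx":0,"dy":0,"dz":0,"wx":0,"wy":0,"wz":0,"grip":1}]'
python3 -m jog '[{"dx":0,"dy":0,"dz":-0.002,"wx":0,"wy":0,"wz":0,"grip":1},{"dx":0,"dy":0,"dz":0,"wx":0,"wy":0,"wz":0,"grip":1}]'
python3 -m jog '[{"dx":0,"dy":0,"dz":-0.002,"wx":0,"wy":0,"wz":0,"grip":1},{"dx":0,"dy":0,"dz":0,"wx":0,"wy":0,"wz":0,"grip":1}]'
python3 -m jog '[{"dx":0,"dy":0,"dz":-0.002,"wx":0,"wy":0,"wz":0,"grip":1},{"dx":0,"dy":0,"dz":0,"wx":0,"wy":0,"wz":0,"grip":1}]'
python3 - <<'E'
from h import *; from workcell import env
n=cv2.cvtColor(env.grab_frame('side'),cv2.COLOR_RGB2BGR); cv2.imwrite('pics/side8.png',n)
g=cv2.cvtColor(n,cv2.COLOR_BGR2GRAY); print(g[236:250,148:166])
E
```

```text
time_s: 9.95
ee_pos: [611.3, 307.6, 84.8]
ee_rot: [-180.0, -0.0, -8.1]
force: [0.6, -1.0, 0.9]
gripper_width: 0.7
time_s: 10.15
ee_pos: [611.1, 307.6, 82.7]
ee_rot: [-180.0, -0.0, -8.1]
force: [-0.2, -0.6, 1.8]
gripper_width: 0.2
time_s: 10.35
ee_pos: [610.9, 307.6, 80.6]
ee_rot: [180.0, 0.0, -8.1]
force: [1.5, -0.2, 1.4]
gripper_width: 0.3
time_s: 10.55
ee_pos: [611.4, 307.6, 79.7]
ee_rot: [-180.0, -0.1, -8.1]
force: [-0.1, -1.4, 4.2]
gripper_width: 0.3
[[ 94  61  58  62  59  61  61  61  59  49  33  43  57  63 141 202 220 218]
 [ 90  72  60  58  60  61  62  60  60  52  39  37  55  60 115 194 220 220]
 [ 84  79  66  63  57  62  62  65  60  53  39  29  52  62 117 196 217 219]
 [ 93 123 116  73  61  62  61  65  57  56  42  33  49  63 117 194 220 219]
 [151 199 190 128  74  60  57  64  63  62  46  35  41  54 104 185 232 229]
 [220 221 219 193 138  83  60  61  63  59  49  37  37  52  60 145 246 243]
 [217 219 218 219 199 141  86  67  61  64  52  41  33  52  58  39  80 175]
 [220 220 213 202 187 183 160 107  66  60  60  41  32  49  55  37  28  78]
 [219 210 162  88 144 194 206 160  80  59  59  48  23  35  34  30  26  25]
 [202 156  78  27  22 104 162 141  69  49  60  48  29  24  22  19  24  27]
 [115  53  25  19  27  25  33  25  29  29  51  45  28  23  22  26  23  29]
 [ 66  23  30  27  25  23  23  25  19  23  24  22  28  25  25  28  16  18]
 [144  68  35  24  32  25  21  25  20  26  29  21  22  26  27  21  21  26]
 [205 160  94  34  21  25  24  24  22  20  30  28  27  23  24  23  28  30]]
```

Contact: the rocker is turning (its mark has dropped in the side view) and force has reached 4 N. I'll push on to the stop.

```bash
python3 -m jog '[{"dx":0,"dy":0,"dz":-0.002,"wx":0,"wy":0,"wz":0,"grip":1},{"dx":0,"dy":0,"dz":0,"wx":0,"wy":0,"wz":0,"grip":1}]'
python3 -m jog '[{"dx":0,"dy":0,"dz":-0.002,"wx":0,"wy":0,"wz":0,"grip":1},{"dx":0,"dy":0,"dz":0,"wx":0,"wy":0,"wz":0,"grip":1}]'
```

```text
time_s: 10.8
ee_pos: [611.9, 307.7, 79.0]
ee_rot: [-179.9, -0.2, -8.1]
force: [0.4, -2.5, 9.5]
gripper_width: 0.8
time_s: 11.0
ee_pos: [611.9, 307.7, 78.7]
ee_rot: [-179.9, -0.2, -8.1]
force: [-1.4, -2.6, 16.9]
gripper_width: 0.5
```

Firm stop at 17 N, with the stop at reported z ≈ 79. That puts the tip about 35 mm above the reported TCP. I'll lift and check the rocker.

```bash
python3 -m jog '[{"dx":0,"dy":0,"dz":0.03,"wx":0,"wy":0,"wz":0,"grip":1},{"dx":0,"dy":0,"dz":0.04,"wx":0,"wy":0,"wz":0,"grip":1},{"dx":0,"dy":0,"dz":0.04,"wx":0,"wy":0,"wz":0,"grip":1},{"dx":-0.02,"dy":-0.04,"dz":0.02,"wx":0,"wy":0,"wz":0,"grip":1},{"dx":-0.02,"dy":-0.04,"dz":0,"wx":0,"wy":0,"wz":0,"grip":1},{"dx":-0.01,"dy":-0.04,"dz":0,"wx":0,"wy":0,"wz":0,"grip":1},{"dx":-0.01,"dy":-0.04,"dz":0,"wx":0,"wy":0,"wz":0,"grip":1},{"dx":-0.01,"dy":-0.04,"dz":0,"wx":0,"wy":0,"wz":0,"grip":1},{"dx":-0.01,"dy":-0.04,"dz":0,"wx":0,"wy":0,"wz":0,"grip":1},{"dx":-0.01,"dy":-0.04,"dz":0,"wx":0,"wy":0,"wz":0,"grip":1}]'
python3 - <<'E'
from h import *; from workcell import env
o=[]; b=cv2.imread('pics/side0.png'); n=cv2.cvtColor(env.grab_frame('side'),cv2.COLOR_RGB2BGR); cv2.imwrite('pics/side9.png',n)
C={'side':env.get_calibration('side'),'top':env.get_calibration('top')}
t=cv2.cvtColor(env.grab_frame('top'),cv2.COLOR_RGB2BGR); cv2.imwrite('pics/top9.png',t)
p=(636.8,233.5,-.122)
o=[cv2.resize(b[215:270,130:180],None,fx=6,fy=6,interpolation=cv2.INTER_CUBIC),overlay(n,C['side'],p,6,(130,215,50,55))]
cv2.imwrite('pics/r9.png',np.hstack(o)); s=env.state(); print(s['ee_pos'],s['time_s'])
S0=dict(top=dict(green=(192,174),red=(174,171),yellow=(288,188),blue=(306,192)),side=dict(green=(208,223),red=(189,237),yellow=(290,171),blue=(305,161)))
for k in('green','red','yellow','blue'):
  for nm,i0,i1 in(('side',b,n),('top',cv2.imread('pics/top0.png'),t)):
    try: print(nm,k,blob(i0,k,S0[nm][k])[0].round(1),blob(i1,k,S0[nm][k])[0].round(1))
    except Exception as e: print(nm,k,'hidden')
E
```

```text
time_s: 12.0
ee_pos: [519.5, 26.3, 204.2]
ee_rot: [180.0, 0.1, -8.1]
force: [0.6, 0.3, -0.1]
gripper_width: 0.5
[518.85403146  23.93445393 204.38793847] 12.1
side green [206.9 223. ] [206.9 223.1]
top green [191.8 173.4] [191.8 173.4]
side red [188.7 236.4] [188.8 236.3]
top red [174. 171.] [174. 171.]
side yellow [290.1 169.8] [290.  169.9]
top yellow [287.1 188. ] [287.2 188. ]
side blue [305.1 160. ] [305. 160.]
top blue [305.5 191.8] [305.5 191.8]
```

View pics/r9.png

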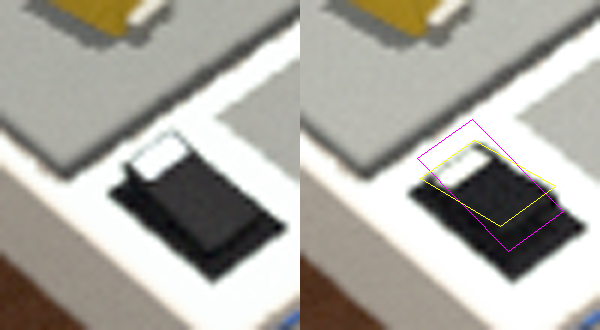

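The rocker is on: its far end has dropped and the mark lies along the predicted "on" outline. All key centroids are unchanged, so nothing was shoved. On to the blue key at about (497,-245.5).

```bash
python3 -m jog '[{"dx":-0.003,"dy":-0.034,"dz":0,"wx":0,"wy":0,"wz":0,"grip":1},{"dx":-0.003,"dy":-0.034,"dz":0,"wx":0,"wy":0,"wz":0,"grip":1},{"dx":-0.003,"dy":-0.034,"dz":0,"wx":0,"wy":0,"wz":-0.05,"grip":1},{"dx":-0.003,"dy":-0.034,"dz":0,"wx":0,"wy":0,"wz":0,"grip":1},{"dx":-0.003,"dy":-0.034,"dz":0,"wx":0,"wy":0,"wz":0,"grip":1},{"dx":-0.003,"dy":-0.034,"dz":0,"wx":0,"wy":0,"wz":0,"grip":1},{"dx":-0.003,"dy":-0.034,"dz":0,"wx":0,"wy":0,"wz":0,"grip":1},{"dx":-0.001,"dy":-0.031,"dz":0,"wx":0,"wy":0,"wz":0,"grip":1},{"dx":0,"dy":0,"dz":0,"wx":0,"wy":0,"wz":0,"grip":1},{"dx":0,"dy":0,"dz":0,"wx":0,"wy":0,"wz":0,"grip":1}]'
python3 -m jog '[{"dx":0,"dy":0,"dz":-0.03,"wx":0,"wy":0,"wz":0,"grip":1},{"dx":0,"dy":0,"dz":-0.03,"wx":0,"wy":0,"wz":0,"grip":1},{"dx":0,"dy":0,"dz":-0.03,"wx":0,"wy":0,"wz":0,"grip":1},{"dx":0,"dy":0,"dz":0,"wx":0,"wy":0,"wz":0,"grip":1},{"dx":0,"dy":0,"dz":0,"wx":0,"wy":0,"wz":0,"grip":1}]'
python3 - <<'E'
from h import *; from workcell import env; import pickle
s=env.state(); c=env.get_calibration('wrist'); im=cv2.cvtColor(env.grab_frame('wrist'),cv2.COLOR_RGB2BGR); cv2.imwrite('pics/w10.png',im); pickle.dump(c,open('w10.pkl','wb'))
p=(627.4,-179.8,-.198); obs=[]
for k in('yellow','blue'):
    q=proj(c,world(p,PTS[k]))[0]; print(k,q.round(1))
    try: uv,st=blob(im,k,q,50); print(uv,st); print(ray_at_z(c,uv,75))
    except Exception as e: print(e)
print(s['ee_pos'],s['ee_rot'])
E
```

```text
time_s: 13.1
ee_pos: [498.9, -240.7, 204.0]
ee_rot: [-179.9, 0.1, -11.0]
force: [0.3, 0.7, 0.7]
gripper_width: 0.6
time_s: 13.6
ee_pos: [499.3, -240.2, 115.1]
ee_rot: [-180.0, 0.0, -10.9]
force: [0.1, -0.9, 0.4]
gripper_width: 0.5
yellow [183.8 203.3]
[187.37760159 201.55599604] [ 171  186   34   33 1009]
[ 511.6726858  -180.32577251   75.        ]
blue [262.7 203.8]
[265.06763788 201.5182102 ] [250 186  31  32 961]
[ 498.68434881 -247.91100582   75.        ]
[ 499.3323491  -240.22746295  115.14097791] [-1.79972930e+02  2.09540986e-02 -1.08762570e+01]
```

View pics/w10.png

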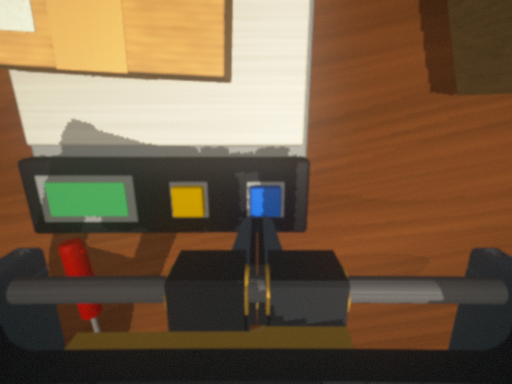

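The wrist view shows the blue key at (265,201) just past the fingertips (258,220), and yellow at (187,201), well off to the side. I'll shift -1/-6.5 mm and descend.

```bash
python3 -m jog '[{"dx":-0.001,"dy":-0.0065,"dz":-0.02,"wx":0,"wy":0,"wz":0,"grip":1},{"dx":0,"dy":0,"dz":-0.02,"wx":0,"wy":0,"wz":0,"grip":1},{"dx":0,"dy":0,"dz":-0.015,"wx":0,"wy":0,"wz":0,"grip":1},{"dx":0,"dy":0,"dz":-0.01,"wx":0,"wy":0,"wz":0,"grip":1},{"dx":0,"dy":0,"dz":0,"wx":0,"wy":0,"wz":0,"grip":1},{"dx":0,"dy":0,"dz":0,"wx":0,"wy":0,"wz":0,"grip":1},{"dx":0,"dy":0,"dz":0,"wx":0,"wy":0,"wz":0,"grip":1}]'
python3 -m jog '[{"dx":0,"dy":0,"dz":-0.003,"wx":0,"wy":0,"wz":0,"grip":1},{"dx":0,"dy":0,"dz":-0.003,"wx":0,"wy":0,"wz":0,"grip":1},{"dx":0,"dy":0,"dz":-0.002,"wx":0,"wy":0,"wz":0,"grip":1},{"dx":0,"dy":0,"dz":0,"wx":0,"wy":0,"wz":0,"grip":1},{"dx":0,"dy":0,"dz":0,"wx":0,"wy":0,"wz":0,"grip":1}]'
python3 -m jog '[{"dx":0,"dy":0,"dz":-0.002,"wx":0,"wy":0,"wz":0,"grip":1},{"dx":0,"dy":0,"dz":0,"wx":0,"wy":0,"wz":0,"grip":1},{"dx":0,"dy":0,"dz":0,"wx":0,"wy":0,"wz":0,"grip":1}]'
python3 -m jog '[{"dx":0,"dy":0,"dz":-0.002,"wx":0,"wy":0,"wz":0,"grip":1},{"dx":0,"dy":0,"dz":0,"wx":0,"wy":0,"wz":0,"grip":1},{"dx":0,"dy":0,"dz":0,"wx":0,"wy":0,"wz":0,"grip":1}]'
```

```text
time_s: 14.35
ee_pos: [498.9, -248.3, 51.1]
ee_rot: [180.0, -0.1, -10.9]
force: [0.2, -1.0, 0.2]
gripper_width: 0.5
time_s: 14.85
ee_pos: [497.9, -247.9, 41.6]
ee_rot: [-180.0, 0.0, -11.0]
force: [-0.0, -1.6, 0.3]
gripper_width: 0.7
time_s: 15.15
ee_pos: [497.9, -247.9, 39.7]
ee_rot: [180.0, 0.0, -11.0]
force: [0.3, 1.1, -0.0]
gripper_width: 0.3
time_s: 15.45
ee_pos: [498.0, -247.9, 37.8]
ee_rot: [180.0, -0.0, -11.0]
force: [-0.1, -0.7, 0.8]
gripper_width: -0.0
```

```bash
python3 -m jog '[{"dx":0,"dy":0,"dz":-0.002,"wx":0,"wy":0,"wz":0,"grip":1},{"dx":0,"dy":0,"dz":0,"wx":0,"wy":0,"wz":0,"grip":1},{"dx":0,"dy":0,"dz":0,"wx":0,"wy":0,"wz":0,"grip":1}]'
python3 -m jog '[{"dx":0,"dy":0,"dz":-0.002,"wx":0,"wy":0,"wz":0,"grip":1},{"dx":0,"dy":0,"dz":0,"wx":0,"wy":0,"wz":0,"grip":1},{"dx":0,"dy":0,"dz":0,"wx":0,"wy":0,"wz":0,"grip":1}]'
python3 -m jog '[{"dx":0,"dy":0,"dz":-0.002,"wx":0,"wy":0,"wz":0,"grip":1},{"dx":0,"dy":0,"dz":0,"wx":0,"wy":0,"wz":0,"grip":1},{"dx":0,"dy":0,"dz":0,"wx":0,"wy":0,"wz":0,"grip":1}]'
```

```text
time_s: 15.75
ee_pos: [498.0, -248.0, 35.8]
ee_rot: [180.0, -0.0, -11.0]
force: [-0.0, 0.1, 0.8]
gripper_width: 0.7
time_s: 16.05
ee_pos: [498.0, -248.0, 33.7]
ee_rot: [180.0, -0.0, -11.0]
force: [0.7, 0.2, 1.8]
gripper_width: 0.4
time_s: 16.35
ee_pos: [498.0, -248.0, 32.5]
ee_rot: [180.0, -0.0, -11.0]
force: [-1.4, 1.0, 6.7]
gripper_width: 0.9
```

```bash
python3 -m jog '[{"dx":0,"dy":0,"dz":-0.002,"wx":0,"wy":0,"wz":0,"grip":1},{"dx":0,"dy":0,"dz":0,"wx":0,"wy":0,"wz":0,"grip":1},{"dx":0,"dy":0,"dz":0,"wx":0,"wy":0,"wz":0,"grip":1}]'
python3 -m jog '[{"dx":0,"dy":0,"dz":-0.002,"wx":0,"wy":0,"wz":0,"grip":1},{"dx":0,"dy":0,"dz":0,"wx":0,"wy":0,"wz":0,"grip":1},{"dx":0,"dy":0,"dz":0,"wx":0,"wy":0,"wz":0,"grip":1}]'
```

```text
time_s: 16.65
ee_pos: [498.1, -248.0, 32.4]
ee_rot: [180.0, -0.1, -11.0]
force: [-5.3, 2.2, 18.5]
gripper_width: 0.3
time_s: 16.95
ee_pos: [498.2, -248.1, 32.3]
ee_rot: [180.0, -0.1, -11.0]
force: [-8.4, 4.2, 31.0]
gripper_width: 0.6
```

A hard stop at 31 N with the tip at ~69 mm means the key is fully down. I'll lift and verify numerically.

```bash
python3 -m jog '[{"dx":0,"dy":0,"dz":0.015,"wx":0,"wy":0,"wz":0,"grip":1},{"dx":0,"dy":0,"dz":0.03,"wx":0,"wy":0,"wz":0,"grip":1},{"dx":0,"dy":0,"dz":0.04,"wx":0,"wy":0,"wz":0,"grip":1},{"dx":0,"dy":0,"dz":0.04,"wx":0,"wy":0,"wz":0,"grip":1},{"dx":0,"dy":0.03,"dz":0.03,"wx":0,"wy":0,"wz":0,"grip":1},{"dx":0.005,"dy":0.04,"dz":0,"wx":0,"wy":0,"wz":0.05,"grip":1},{"dx":0.005,"dy":0.04,"dz":0,"wx":0,"wy":0,"wz":0,"grip":1},{"dx":0.005,"dy":0.04,"dz":0,"wx":0,"wy":0,"wz":0,"grip":1},{"dx":0.005,"dy":0.04,"dz":0,"wx":0,"wy":0,"wz":0,"grip":1},{"dx":0.005,"dy":0.04,"dz":0,"wx":0,"wy":0,"wz":0,"grip":1}]'
cat > chk.py <<'E'
from h import *; from workcell import env; import sys
S0=dict(top=dict(green=(192,174),red=(174,171),yellow=(288,188),blue=(306,192)),side=dict(green=(208,223),red=(189,237),yellow=(290,171),blue=(305,161)))
for nm in('side','top'):
    i0=cv2.imread(f'pics/{nm}0.png'); i1=cv2.cvtColor(env.grab_frame(nm),cv2.COLOR_RGB2BGR); cv2.imwrite(f'pics/{nm}{sys.argv[1]}.png',i1)
    for k in('green','red','yellow','blue'):
        try: print(nm,k,*[blob(i,k,S0[nm][k])[0].round(1) for i in(i0,i1)])
        except Exception: print(nm,k,'hidden')
s=env.state(); print(s['time_s'],s['ee_pos'],s['force'])
E
python3 chk.py 11
```

```text
time_s: 17.95
ee_pos: [522.6, -16.3, 182.4]
ee_rot: [180.0, 0.0, -8.1]
force: [-0.5, 0.3, -0.1]
gripper_width: 0.5
side green [206.9 223. ] [206.9 222.9]
side red [188.7 236.4] [188.8 236.3]
side yellow [290.1 169.8] [290.  169.9]
side blue [305.1 160. ] [305.  160.9]
top green [191.8 173.4] [191.8 173.4]
top red [174. 171.] [174. 171.]
top yellow [287.1 188. ] [287.2 188. ]
top blue [305.5 191.8] [305.3 191.9]
18.05 [522.83370991 -13.80527895 182.25315897] [ 0.21552444 -0.17263373 -0.56932948]
```

The blue key now sits lower in the side view (+0.9 px) and the others are unchanged. Now the green key at about (554,173).

```bash
python3 -m jog '[{"dx":0.006,"dy":0.037,"dz":0,"wx":0,"wy":0,"wz":0,"grip":1},{"dx":0.006,"dy":0.037,"dz":0,"wx":0,"wy":0,"wz":0,"grip":1},{"dx":0.006,"dy":0.037,"dz":0,"wx":0,"wy":0,"wz":0,"grip":1},{"dx":0.006,"dy":0.037,"dz":0,"wx":0,"wy":0,"wz":0,"grip":1},{"dx":0.006,"dy":0.037,"dz":0,"wx":0,"wy":0,"wz":0,"grip":1},{"dx":0,"dy":0,"dz":-0.03,"wx":0,"wy":0,"wz":0,"grip":1},{"dx":0,"dy":0,"dz":0,"wx":0,"wy":0,"wz":0,"grip":1},{"dx":0,"dy":0,"dz":0,"wx":0,"wy":0,"wz":0,"grip":1},{"dx":0,"dy":0,"dz":0,"wx":0,"wy":0,"wz":0,"grip":1}]'
python3 - <<'E'
from h import *; from workcell import env
s=env.state(); c=env.get_calibration('wrist'); im=cv2.cvtColor(env.grab_frame('wrist'),cv2.COLOR_RGB2BGR); cv2.imwrite('pics/w12.png',im)
p=(636.8,233.5,-.122); obs=[]
for k in('red','green'):
    q=proj(c,world(p,PTS[k]))[0]
    uv,st=blob(im,k,q,40); print(k,q.round(1),uv,st,ray_at_z(c,uv,110))
print(s['ee_pos'],s['ee_rot'])
E
```

```text
time_s: 18.95
ee_pos: [553.6, 166.2, 153.8]
ee_rot: [-180.0, -0.1, -8.2]
force: [-0.9, 0.5, 0.0]
gripper_width: 0.4
red [176.5 203.3] [177.02772074 201.37063655] [160 186  34  32 974] [563.50805366 236.78539911 110.        ]
green [248.7 201.9] [248.25903614 200.06506024] [234 186  30  29 830] [555.60075765 173.28818159 110.        ]
[553.56398483 166.19494265 153.77415692] [-1.79987368e+02 -7.53688034e-02 -8.16560242e+00]
```

```bash
python3 -m jog '[{"dx":0.001,"dy":0.0065,"dz":-0.025,"wx":0,"wy":0,"wz":0,"grip":1},{"dx":0,"dy":0,"dz":-0.025,"wx":0,"wy":0,"wz":0,"grip":1},{"dx":0,"dy":0,"dz":-0.015,"wx":0,"wy":0,"wz":0,"grip":1},{"dx":0,"dy":0,"dz":-0.007,"wx":0,"wy":0,"wz":0,"grip":1},{"dx":0,"dy":0,"dz":0,"wx":0,"wy":0,"wz":0,"grip":1},{"dx":0,"dy":0,"dz":0,"wx":0,"wy":0,"wz":0,"grip":1},{"dx":0,"dy":0,"dz":0,"wx":0,"wy":0,"wz":0,"grip":1}]'
python3 -m jog '[{"dx":0,"dy":0,"dz":-0.003,"wx":0,"wy":0,"wz":0,"grip":1},{"dx":0,"dy":0,"dz":-0.003,"wx":0,"wy":0,"wz":0,"grip":1},{"dx":0,"dy":0,"dz":-0.002,"wx":0,"wy":0,"wz":0,"grip":1},{"dx":0,"dy":0,"dz":0,"wx":0,"wy":0,"wz":0,"grip":1},{"dx":0,"dy":0,"dz":0,"wx":0,"wy":0,"wz":0,"grip":1}]'
python3 -m jog '[{"dx":0,"dy":0,"dz":-0.002,"wx":0,"wy":0,"wz":0,"grip":1},{"dx":0,"dy":0,"dz":-0.001,"wx":0,"wy":0,"wz":0,"grip":1},{"dx":0,"dy":0,"dz":0,"wx":0,"wy":0,"wz":0,"grip":1}]'
```

```text
time_s: 19.7
ee_pos: [554.9, 173.7, 82.1]
ee_rot: [-179.9, -0.1, -8.1]
force: [0.9, 0.6, -0.3]
gripper_width: 0.4
time_s: 20.2
ee_pos: [553.9, 173.6, 72.9]
ee_rot: [180.0, 0.0, -8.1]
force: [-0.7, 0.3, 1.2]
gripper_width: 0.2
time_s: 20.5
ee_pos: [553.9, 173.6, 69.9]
ee_rot: [-180.0, -0.0, -8.1]
force: [-0.9, -0.2, 2.2]
gripper_width: 0.5
```

```bash
python3 -m jog '[{"dx":0,"dy":0,"dz":-0.002,"wx":0,"wy":0,"wz":0,"grip":1},{"dx":0,"dy":0,"dz":-0.001,"wx":0,"wy":0,"wz":0,"grip":1},{"dx":0,"dy":0,"dz":0,"wx":0,"wy":0,"wz":0,"grip":1}]'
python3 -m jog '[{"dx":0,"dy":0,"dz":-0.002,"wx":0,"wy":0,"wz":0,"grip":1},{"dx":0,"dy":0,"dz":0,"wx":0,"wy":0,"wz":0,"grip":1},{"dx":0,"dy":0,"dz":0,"wx":0,"wy":0,"wz":0,"grip":1}]'
python3 -m jog '[{"dx":0,"dy":0,"dz":-0.002,"wx":0,"wy":0,"wz":0,"grip":1},{"dx":0,"dy":0,"dz":0,"wx":0,"wy":0,"wz":0,"grip":1},{"dx":0,"dy":0,"dz":0,"wx":0,"wy":0,"wz":0,"grip":1}]'
```

```text
time_s: 20.8
ee_pos: [554.0, 173.6, 67.5]
ee_rot: [-180.0, -0.0, -8.1]
force: [-1.8, 0.3, 7.8]
gripper_width: 0.6
time_s: 21.1
ee_pos: [554.1, 173.6, 67.4]
ee_rot: [-180.0, -0.1, -8.1]
force: [-4.7, -1.4, 17.8]
gripper_width: 0.5
time_s: 21.4
ee_pos: [554.1, 173.7, 67.2]
ee_rot: [-179.9, -0.1, -8.1]
force: [-8.4, -2.2, 26.9]
gripper_width: 0.4
```

The green key is on its stop at 27 N. Next I lift, move clear (back to y ≈ -20) and run the final checks.

```bash
python3 -m jog '[{"dx":0,"dy":0,"dz":0.015,"wx":0,"wy":0,"wz":0,"grip":1},{"dx":0,"dy":0,"dz":0.03,"wx":0,"wy":0,"wz":0,"grip":1},{"dx":0,"dy":0,"dz":0.04,"wx":0,"wy":0,"wz":0,"grip":1},{"dx":0,"dy":0,"dz":0.04,"wx":0,"wy":0,"wz":0,"grip":1},{"dx":-0.01,"dy":-0.04,"dz":0,"wx":0,"wy":0,"wz":0,"grip":1},{"dx":-0.01,"dy":-0.04,"dz":0,"wx":0,"wy":0,"wz":0,"grip":1},{"dx":-0.01,"dy":-0.04,"dz":0,"wx":0,"wy":0,"wz":0,"grip":1},{"dx":-0.01,"dy":-0.04,"dz":0,"wx":0,"wy":0,"wz":0,"grip":1},{"dx":-0.01,"dy":-0.04,"dz":0,"wx":0,"wy":0,"wz":0,"grip":1},{"dx":0,"dy":0,"dz":0,"wx":0,"wy":0,"wz":0,"grip":1}]'
python3 -m jog '[{"dx":0,"dy":0,"dz":0,"wx":0,"wy":0,"wz":0,"grip":1},{"dx":0,"dy":0,"dz":0,"wx":0,"wy":0,"wz":0,"grip":1},{"dx":0,"dy":0,"dz":0,"wx":0,"wy":0,"wz":0,"grip":1},{"dx":0,"dy":0,"dz":0,"wx":0,"wy":0,"wz":0,"grip":1}]'
python3 chk.py 13
python3 - <<'E'
import cv2,numpy as np
a=cv2.imread('pics/side0.png');b=cv2.imread('pics/side13.png')
x=[cv2.resize(i[140:290,100:330],None,fx=3.4,fy=3.4,interpolation=cv2.INTER_CUBIC)[:,:782] for i in(b,)]
f=[cv2.resize(i[150:185,265:330],None,fx=6,fy=6,interpolation=cv2.INTER_CUBIC) for i in(a,b)]
y=np.hstack(f)[:,:780]; o=np.zeros((600,782,3),np.uint8); o[:390]=x[0][90:480]; o[390:600,:780]=y; cv2.imwrite('pics/f.png',o)
E
```

```text
time_s: 22.4
ee_pos: [502.6, -30.2, 187.3]
ee_rot: [179.9, 0.0, -8.4]
force: [0.5, 0.7, -0.1]
gripper_width: 0.7
time_s: 22.8
ee_pos: [504.2, -25.4, 187.6]
ee_rot: [-180.0, 0.0, -8.0]
force: [-0.2, -0.2, 0.4]
gripper_width: 0.5
side green [206.9 223. ] [206.9 222.9]
side red [188.7 236.4] [188.7 236.4]
side yellow [290.1 169.8] [290.  169.8]
side blue [305.1 160. ] [305.  160.9]
top green [191.8 173.4] [191.9 173.4]
top red [174. 171.] [174. 171.]
top yellow [287.1 188. ] [287.2 188. ]
top blue [305.5 191.8] [305.3 191.9]
22.9 [504.11080479 -25.66369912 187.65777298] [-0.05926254  0.00161027 -0.4561852 ]
```

View pics/f.png

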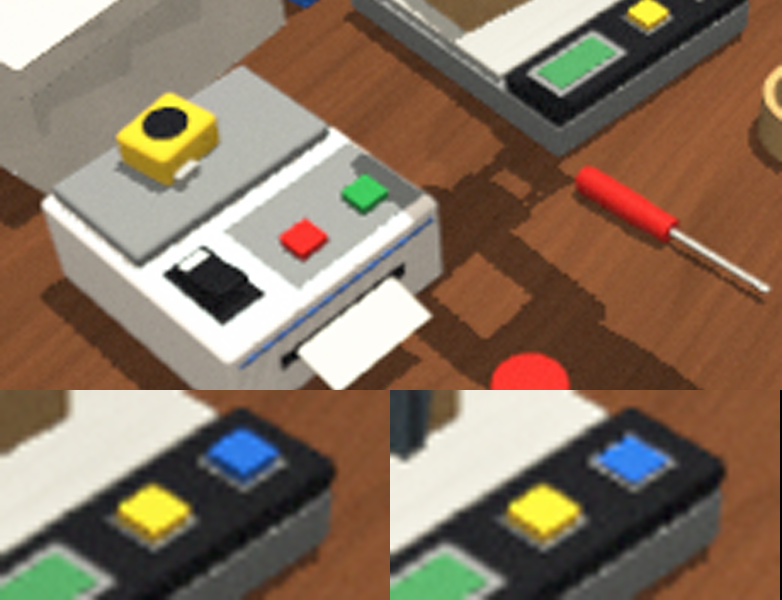

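The final view shows the rocker on (mark end down), green and red up, yellow up, and blue sunk (right inset) compared with before (left inset). Nothing has moved and the hand is clear, so I'm handing in.

```bash
python3 -c "
from workcell import env
env.job_done(); print(env.state()['time_s'])"
```

```text
the job is handed in; nothing more can be done
the job is handed in; nothing more can be done
```

With the fingers shut, I did the three steps in order and handed the job in after about 23 s of robot time.
- **Rocker:** pushed on to its stop with 17 N.
- **Blue hold key:** pressed down to its stop with 31 N.
- **Green print key:** pressed down to its stop with 27 N, then let up.

**Last checks:** The pictures show the rocker's white-marked end down and the blue key sunk and staying down. Green, yellow and red are up. Key positions match the start to within 0.2 px in the side and top views, apart from the blue key, which sits 0.9 px lower in the side view. So neither the scale nor the printer moved. The other loose things I judged only by eye in that last picture, and the tape measure and screwdriver look undisturbed. The hand is clear, with contact force about 0.

**What disagreed:** The reported TCP was about 36 mm below the real shut fingertips. My first descents over the rocker therefore stopped short without touching it. I found this from the side view and the missing contact force, then found each control by touch. My first jog call was also refused as invalid input until each row gave all seven values. Neither problem moved anything.

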